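# Seat the seed-mill spacer plates in the thickness gauge

## Task

Put the two loose steel spacer plates of the seed mill away in the thickness gauge: the thicker one upright in the widest slot and the other upright in the middle slot, each pressed fully home on its stop, and let go; the narrow slot stays empty. The comb may sit a few millimetres off its nominal place, so feel the plates in gently without ramming them on the gauge, and do not disturb the other things on the bench.

Things in the scene. Friction and masses are not known exactly. Their poses are not given: they have to be found in the camera images.
- plate_thick_center (a point): centre (half-way up) of a plain rectangular steel spacer plate, 48 mm wide (its x), 16 mm thick (its y), 70 mm tall (its z, upright); the thicker of the two loose plates, about 0.42 kg. Stands upright, loose, in its own fixed wooden stand (60 mm along the plate's width; top 20 mm, groove floor 6 mm above the bench; groove 4 mm wider than the plate). Pinch it from above by its narrow edges or its faces.
- plate_mid_center (a point): centre (half-way up) of a plain rectangular steel spacer plate, 48 mm wide (its x), 11 mm thick (its y), 70 mm tall (its z, upright); the thinner of the two loose plates, about 0.29 kg. Stands upright, loose, in its own fixed wooden stand (60 mm along the plate's width; top 20 mm, groove floor 6 mm above the bench; groove 4 mm wider than the plate). Pinch it from above by its narrow edges or its faces.
- slot_wide (a point): widest slot, for the 16 mm plate: nominal middle of its throat, at the height of the teeth tops (57 mm above the bench). x along the slot and the plate's width, y across the row towards the narrow slot, z up. Mouth 37.5 mm wide, throat 17.5 mm, 12 mm between the stop shoulders. With the plate home, its centre is 2 mm below this point's height and its top 33 mm above it.
- slot_middle (a point): middle slot, for the 11 mm plate: same point and axes as for slot_wide. Mouth 32.5 mm, throat 12.5 mm, 7 mm between the shoulders; same home height. In the wide and middle slots a ramped sprung leaf (3 to 4 N) on the throat's -y wall, 12 to 24 mm below the teeth tops, can hold the plate up: press it down past the leaf with some 5 to 15 N.
- slot_narrow (a point): narrowest slot, for a 6 mm plate that is away; stays empty: same point and axes. Every slot narrows downwards: the +y tooth's face is one straight wall from the top to the shoulders; on the -y side, 12 mm below the teeth tops, a flat ledge 20 mm wide narrows the mouth to the throat; 37 mm below the tops two shoulders are the stop. Teeth 8 mm thick.
- gauge: thickness gauge: fixed grey base 110 (x) by 190 (y) by 12 mm, origin under its middle, axes as the slots'. On it an aluminium comb, 36 by 130 mm, holds the slots. The comb is clamped anywhere up to 8.5 mm either way along y from nominal; this shift, common to all slots, is NOT in the slot positions given. Force between a plate and the comb must stay under 45 N.
- dish_large: bystander: glass dish 92 mm across, 16 mm high; origin under its middle
- dish_small: bystander: glass dish 72 mm across, 16 mm high; origin under its middle
- weight_large: bystander: brass weight 32 mm across, 42 mm high; origin under its middle
- weight_small: bystander: brass weight 24 mm across, 30 mm high; origin under its middle
- magnifier: bystander: hand magnifier lying flat, lens 74 mm across at its origin, handle 100 mm long to its -x, 12 mm high
- forceps: bystander: steel forceps lying flat, 120 mm along its x, 4 mm high; origin at the middle
- seed_jar: bystander: amber seed jar, 54 mm across, 75 mm tall; origin under its middle

How it is judged:
At the end, for the whole second after the job is handed in: Each of the two plates stands in the slot of its thickness, released and at rest: centre within 12 mm along and across of the slot's nominal middle, 4.5 mm below to 1.2 mm above the teeth tops (home: 2 mm below), upright within 0.10 rad, width along the slot within 0.12 rad (x of plate_thick_center in the frame of slot_wide between -0.012 and 0.012 m and y of plate_thick_center in the frame of slot_wide between -0.012 and 0.012 m and z of plate_thick_center in the frame of slot_wide between -0.0045 and 0.0012 m and angle between each of plate_thick_center, plate_mid_center's own z axis and vertical below 0.1 rad and angle between the x axis of plate_thick_center and the x axis of slot_wide, either way round below 0.12 rad and linear speed of each of plate_thick, plate_mid below 0.01 m/s and x of plate_mid_center in the frame of slot_middle between -0.012 and 0.012 m and y of plate_mid_center in the frame of slot_middle between -0.012 and 0.012 m and z of plate_mid_center in the frame of slot_middle between -0.0045 and 0.0012 m and angle between the x axis of plate_mid_center and the x axis of slot_middle, either way round below 0.12 rad); the robot touches nothing.
It fails at once if the plate thick is forced against the gauge with more than 45 N (contact force between plate_thick and comb above 45 N).
It fails at once if the plate mid is forced against the gauge with more than 45 N (contact force between plate_mid and comb above 45 N).
It fails at once if a bystander is moved more than 30 mm (distance of any of dish_large, dish_small, seed_jar, weight_large, weight_small, magnifier, forceps from where it was at the start of the episode above 0.03 m).
It also fails if it takes over 61 s, if anything falls off the work surface, if the arm or the gripper's body presses on something with over 40 N, if the wrist force passes 120 N, or if a joint passes its speed limit or range.

## Robot

A 6-joint arm with a two-finger parallel gripper is mounted at the origin on the work surface. World frame = base frame: x ahead of the robot, y to its left, z up, the work surface at z = 0. Lengths are in m, angles in rad, forces in N, time in s.
With the tool pointing down it reaches from about 0.375 to 0.9 m from the base axis. Payload 3.1 kg.
Tool frame: the origin (TCP) lies midway between the tips of the shut fingers; the grasp point (between the pads) lies 19 mm behind it; z points along the fingers, y is the line along which they close (so a half turn about z gives the same grasp; the last joint's range is limited). The gripper opens to 87 mm and grips with 3 to 60 N. Pads are 19 mm wide; open, the fingers measure 117 mm over their backs; the gripper's body (75 mm by 190 mm) begins 51 mm behind the grasp point.
Start: joints at [1.169, 0.527, 1.433, -0, 1.181, -0.178], TCP at [0.139, 0.609, 0.194] pointing down, gripper open.
Joint ranges: [-3.08, 3.08], [-0.75, 2.2], [0.22, 2.44], [-1.43, 4.57], [0, 2.65], [-2.85, 2.85]. Speed limits (rad/s): [2.79, 2.79, 3.14, 3.14, 3.14, 3.14].

## Interface

Orientations are given as a unit quaternion [x, y, z, w].
In Python, from cell import observe, optics, order gives the robot as it stands. The module is installed in compiled form; this text tells all that it offers.
- The arm moves only by the tool move_arm, never from a script. Its argument "targets" is a list of rows, each a list of 4 numbers: the shift along the tool's x, y, z in m, then the turn about the tool's z in rad. In form: [[tx, ty, tz, spin], ...]. A call has 1 to 12 rows; each row is the pose to reach, as a shift and turn from the pose commanded when the call began, along the tool's axes at that moment; what a row does not reach only later rows make up. A row lasts 1/12 s, in which the tool goes at most 41.7 mm and 7.16 degrees, less where a joint would pass 70% of its speed; a pose out of reach is approached as far as the arm can. A call with a gripper value outside its range is refused whole. "fingers" is the gripper command: -1 is shut, 1 is fully open, values between are in proportion, set as the call begins (left out, the last holds). The fingers move at their own pace and stop on an object; "force" is the grip in N (left out, the last holds). Time passes only in rows, so rows that repeat a pose let the fingers close. It gives the time, the measured TCP pose, the force, the opening and the grip force at its end, in the units of the state.
- observe(): the state, without advancing time (a new reading comes with each control period).
- optics.get_image(name): name is "scene" or "top" or "wrist"; returns a dict with "color" (480x640x3 uint8, red, green, blue), "fx", "fy", "cx", "cy" (pixels), "k1" (the pictures are not rectified: a ray, as slopes to the right and down, at radius r is drawn at 1 + k1 r^2 times it, then the intrinsics apply), "camera_from_world" (4x4, takes a point from world to camera coordinates). Camera axes: x right, y down, z forward; pixel columns grow to the right and rows downward; lengths in m; the calibration is good to about 2 mm. A picture is of the moment at which its call begins. There is no depth.
- order.hand_in(): hands the job in; it is judged then, once.
The state is a dict: "time_s": time; "joints": joint angles; "dq": joint speeds; "joint_torque": joint torques, N m; "eef_pos": TCP position; "tool_rot": TCP orientation; "contact_force": force on the tool from outside, world axes, zero at the start; "moment": the same for the moment, N m; "gripper_width": finger opening in m; "grip_force": force on a finger pad.
Only numpy, scipy, OpenCV 4.12 (cv2) and the standard library are available. Lean on these libraries where they do the work, as an engineer would, in place of code of your own. Each camera call takes 0.05 s, during which the arm holds its last target. There are 200 camera calls.

## Working session

There is one attempt and no reset: what is moved stays moved. The work goes in short steps, Python scripts to look and compute and a tool call to move; the robot and the scene stay as the last step left them, time stands still between calls to the robot, and variables do not carry over. Pictures are saved under pics/ and viewed, at most 10 in all, crops included, and the job is handed in when it is done.

Besides the shell and the picture viewer there is one more tool, called after "Call:" by a JSON object that holds its "fn" and its "kwargs", one argument or row to a line. move_arm: Moves the arm, as the interface text tells. Its arguments: {"type":"object","properties":{"targets":{"type":"array"},"fingers":{"type":"number"},"force":{"type":"number"}},"required":["targets"]}

```bash
mkdir -p pics
cat > h.py <<'E'
import numpy as np, cv2
from cell import observe, optics, order
def get(n,save=None):
    im=optics.get_image(n); im['color']=np.array(im['color'])
    if save: cv2.imwrite('pics/'+save,im['color'][:,:,::-1]); np.savez('pics/'+save[:-4],**im)
    return im
def ray(im,u,v):
    d=np.array([(u-im['cx'])/im['fx'],(v-im['cy'])/im['fy']]); s=d.copy()
    for _ in range(20): s=d/(1+im['k1']*(s@s))
    T=np.array(im['camera_from_world']); R=T[:3,:3]
    return -R.T@T[:3,3], R.T@np.array([s[0],s[1],1])
def onz(im,u,v,z):
    o,d=ray(im,u,v); return o+d*(z-o[2])/d[2]
def proj(im,p):
    T=np.array(im['camera_from_world']); c=T[:3,:3]@np.array(p)+T[:3,3]; s=c[:2]/c[2]
    s=s*(1+im['k1']*(s@s)); return np.array([im['cx']+im['fx']*s[0],im['cy']+im['fy']*s[1]])
E
python3 - <<'E'
from h import *
for n in('top','scene'):
    im=get(n,n+'0.png'); print(n,im['fx'],im['k1'],np.round(ray(im,320,240),3))
s=observe(); print(s)
E
```

```text
top 613.3066293190476 -0.1857728224736907 [[ 0.436 -0.003  1.27 ]
 [ 0.104 -0.007 -0.995]]
scene 570.8733294022513 -0.013570326583671896 [[ 1.284 -0.45   0.645]
 [-0.703  0.421 -0.574]]
{'time_s': 0.1, 'joints': array([ 1.16844919e+00,  5.28409765e-01,  1.43380692e+00, -6.22424279e-05,
        1.18145117e+00, -1.78493860e-01]), 'dq': array([-2.52533896e-03,  7.38027967e-05, -8.06549228e-04,  9.27655684e-04,
       -1.15611497e-03, -3.35775875e-04]), 'joint_torque': array([ 6.96381228e-02, -4.41490495e+01, -1.77470362e+01,  8.52265907e-02,
        4.62264509e-02, -5.68967211e-03]), 'eef_pos': array([0.13842828, 0.60870143, 0.19303671]), 'tool_rot': array([ 1.11681262e-01,  9.93743538e-01, -1.00239012e-03, -2.69547493e-04]), 'contact_force': array([ 0.28215566, -0.189164  , -0.42040315]), 'moment': array([-0.0625537 , -0.05431364,  0.05105673]), 'grip_force': 0.0503242778358981, 'gripper_width': 0.08683431124506559}
```

View pics/top0.png

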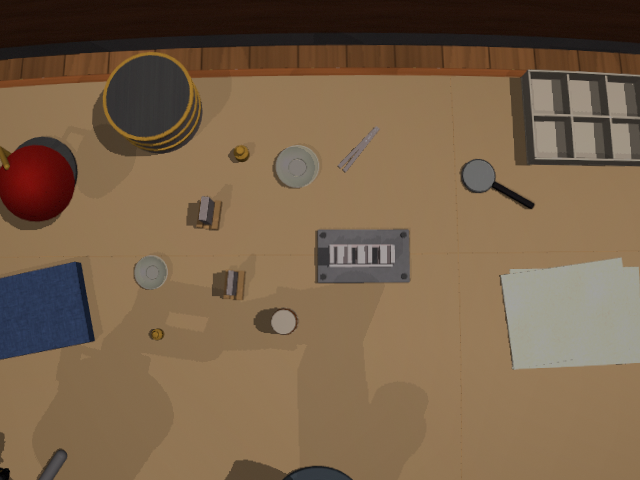

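View pics/scene0.png

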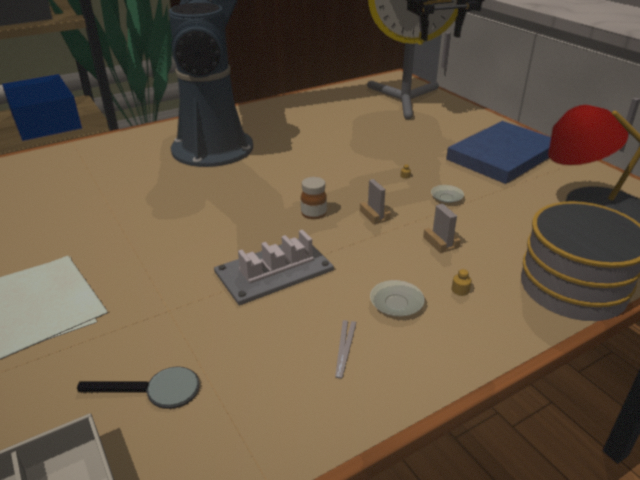

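The top view shows the gauge at about (363,256), with the plates in stands at about (206,211) and (232,284). The jar is at (284,322), the dishes at (297,167) and (151,272), and the weights at (241,154) and (157,334). I'll zoom in on the gauge and plates.

Run:
```python
from h import *
a=cv2.imread('pics/top0.png'); 
c1=cv2.resize(a[185:310,185:255],None,fx=4.5,fy=4.5,interpolation=cv2.INTER_CUBIC)
c2=cv2.resize(a[222:290,310:418],None,fx=4.5,fy=4.5,interpolation=cv2.INTER_CUBIC)
o=np.zeros((600,800,3),np.uint8); o[:c1.shape[0],:c1.shape[1]]=c1; o[:c2.shape[0],315:315+c2.shape[1]]=c2[:, :485]
b=cv2.imread('pics/scene0.png'); c3=cv2.resize(b[225:300,210:340],None,fx=3.7,fy=3.7,interpolation=cv2.INTER_CUBIC)
o[310:310+c3.shape[0],316:316+c3.shape[1]]=c3[:290,:484]
cv2.imwrite('pics/crop0.png',np.clip(o*1.6,0,255))
g=dict(np.load('pics/top0.npz'))
# gauge base outline on z=.012
m=(cv2.cvtColor(a,cv2.COLOR_BGR2HSV)[:,:,1]<70).astype(np.uint8); m[:222]=0;m[290:]=0;m[:,:310]=0;m[:,418:]=0
m=cv2.morphologyEx(m,cv2.MORPH_CLOSE,np.ones((5,5)))
c=max(cv2.findContours(m,0,2)[0],key=cv2.contourArea); r=cv2.minAreaRect(c); B=cv2.boxPoints(r)
P=np.array([onz(g,*p,.012) for p in B]); print(r,P.round(4).tolist(),P.mean(0), [np.linalg.norm(P[i]-P[i-1]) for i in range(4)])
for p in((206,211),(232,284)): print(onz(g,*p,.076))
```

```text
((363.0, 255.5), (53.0, 92.0), 90.0) [[0.5911, -0.006, 0.012], [0.5894, -0.1969, 0.012], [0.4796, -0.1943, 0.012], [0.4817, -0.0049, 0.012]] [ 0.53546395 -0.10051567  0.012     ] [np.float64(0.10940546826825676), np.float64(0.19090605518187087), np.float64(0.10987840457254838), np.float64(0.18936904005751135)]
[0.62137018 0.21359576 0.076     ]
[0.47677316 0.16110074 0.076     ][ WARN:0@0.467] global loadsave.cpp:1063 imwrite_ Unsupported depth image for selected encoder is fallbacked to CV_8U.
```

View pics/crop0.png

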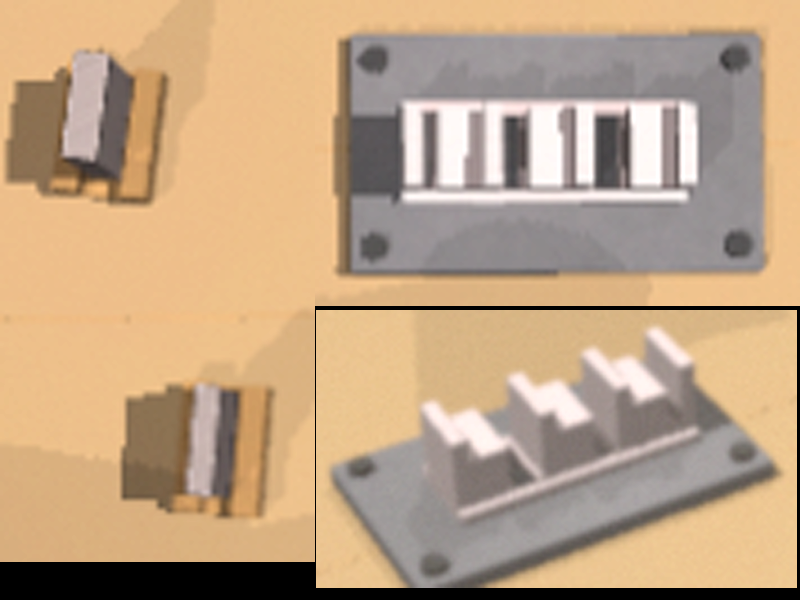

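The widest slot is at the right end (−y), and its axes are about parallel to the world's. The thick plate is near (0.62, 0.21) and the mid plate near (0.477, 0.16). I'll move above the thick plate.

Call:
{"fn": "move_arm", "kwargs": {
  "targets": [
    [-0.037, -0.0187, 0, 0.11],
    [-0.074, -0.0374, 0, 0.22],
    [-0.111, -0.056, 0, 0.33],
    [-0.148, -0.0747, 0, 0.44],
    [-0.185, -0.0934, 0, 0.55],
    [-0.222, -0.112, 0, 0.66],
    [-0.259, -0.131, 0, 0.77],
    [-0.296, -0.149, 0, 0.88],
    [-0.333, -0.168, 0, 0.99],
    [-0.37, -0.187, 0, 1.1],
    [-0.407, -0.206, 0, 1.21],
    [-0.444, -0.224, 0, 1.32]
  ]
}}

```text
time_s: 1.1
eef_pos: [0.5228, 0.2906, 0.1935]
tool_rot: [0.7, 0.715, -0.001, -0.0]
contact_force: [1.6, 1.2, -0.0]
gripper_width: 0.0869
grip_force: 0.0
```

```bash
cat >> h.py <<'E'
from scipy.spatial.transform import Rotation as Ro
def goto(x,y,z,head):
    "shift+spin in tool axes to world TCP x,y,z and tool-y heading"
    s=observe(); R=Ro.from_quat(s['tool_rot']).as_matrix(); h=np.arctan2(R[1,1],R[0,1])
    print('t',s['time_s'],'pos',s['eef_pos'].round(4),'head',round(h,4),'F',s['contact_force'].round(1),'w',round(s['gripper_width'],4))
    print('shift',(R.T@(np.array([x,y,z])-s['eef_pos'])).round(4),'spin',round(h-head,4))
E
python3 - <<'E'
from h import *
goto(.62,.21,.19,-.12)
a=cv2.imread('pics/top0.png'); g=dict(np.load('pics/top0.npz'))
hs=cv2.cvtColor(a,cv2.COLOR_BGR2HSV).astype(int)
for (x0,x1,y0,y1) in((196,222,190,225),(222,244,265,300)):
    v=a[y0:y1,x0:x1]; print(hs[y0:y1:3,x0:x1:2,1].tolist()[4],hs[y0:y1:3,x0:x1:2,2].tolist()[4])
    m=((hs[y0:y1,x0:x1,1]<60)&(hs[y0:y1,x0:x1,2]>105)).astype(np.uint8)
    c=max(cv2.findContours(m,0,2)[0],key=cv2.contourArea); r=cv2.minAreaRect(c)
    B=cv2.boxPoints(r)+[x0,y0]; P=np.array([onz(g,*p,.076) for p in B]); print(r,P.mean(0).round(4),[(np.linalg.norm(P[i]-P[i-1]).round(4),np.arctan(((P[i]-P[i-1])[1])/((P[i]-P[i-1])[0])).round(3)) for i in range(4)])
E
```

```text
t 1.1 pos [0.5228 0.2906 0.1935] head 0.0213 F [ 1.6  1.2 -0. ] w 0.0869
shift [-0.0827  0.0955  0.0035] spin 0.1413
[106, 106, 117, 30, 32, 32, 33, 32, 33, 107, 134, 134, 139] [142, 87, 74, 126, 127, 128, 102, 63, 62, 76, 129, 129, 114]
((7.384615898132324, 17.923076629638672), (7.442083835601807, 23.566598892211914), 7.125016689300537) [0.6277 0.2189 0.076 ] [(np.float64(0.015), np.float64(1.435)), (np.float64(0.0472), np.float64(-0.111)), (np.float64(0.015), np.float64(1.432)), (np.float64(0.0471), np.float64(-0.112))]
[106, 113, 135, 39, 31, 31, 29, 33, 129, 134, 135] [87, 86, 81, 111, 124, 123, 61, 62, 105, 129, 130]
((7.961089611053467, 17.122568130493164), (5.302154541015625, 24.078018188476562), 3.5763344764709473) [0.4805 0.1651 0.076 ] [(np.float64(0.0104), np.float64(1.504)), (np.float64(0.047), np.float64(-0.061)), (np.float64(0.0105), np.float64(1.502)), (np.float64(0.047), np.float64(-0.062))]
```

Call:
{"fn": "move_arm", "kwargs": {
  "targets": [
    [-0.02, 0.03, 0.0, 0.04],
    [-0.041, 0.06, 0.01, 0.08],
    [-0.062, 0.09, 0.02, 0.12],
    [-0.074, 0.1035, 0.03, 0.133],
    [-0.074, 0.1035, 0.03, 0.133],
    [-0.074, 0.1035, 0.03, 0.133]
  ]
}}

```text
time_s: 1.6
eef_pos: [0.626, 0.2207, 0.1622]
tool_rot: [0.744, 0.668, -0.002, -0.002]
contact_force: [-0.5, 0.7, -1.1]
gripper_width: 0.087
grip_force: 0.0
```

Run:
```python
from h import *
goto(.628,.219,.1,-.112)
im=get('wrist','w1.png'); print(np.round(ray(im,320,240),3),proj(im,[.628,.219,.076]))
```

```text
t 1.6 pos [0.626  0.2207 0.1622] head -0.1072 F [-0.5  0.7 -1.1] w 0.087
shift [-0.0014  0.0024  0.0621] spin 0.0048
[[ 0.636  0.298  0.353]
 [-0.033 -0.282 -0.959]] [321.65239182 236.91546629]
```

View pics/w1.png

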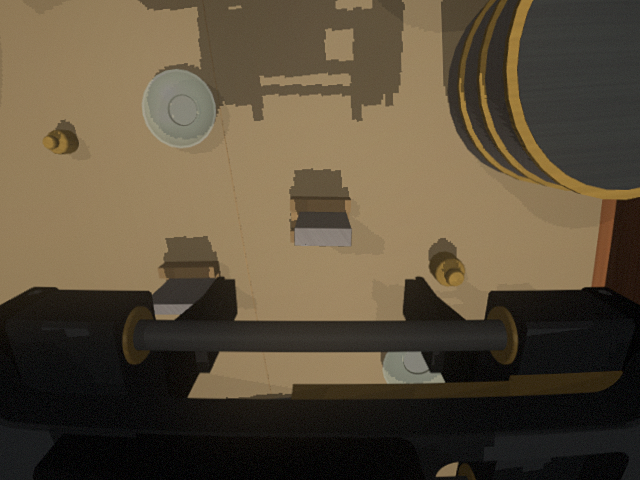

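The wrist view shows the thick plate's top at about x 295–351, y 226–246, with its centre at (323,237). I predicted (322,237), so the estimate holds. Next I descend and grip the narrow edges.

Call:
{"fn": "move_arm", "kwargs": {
  "targets": [
    [-0.001, 0.003, 0.03, 0.005],
    [-0.001, 0.003, 0.06, 0.005],
    [-0.001, 0.003, 0.09, 0.005],
    [-0.001, 0.003, 0.115, 0.005],
    [-0.001, 0.003, 0.125, 0.005],
    [-0.001, 0.003, 0.125, 0.005],
    [-0.001, 0.003, 0.125, 0.005]
  ]
}}

```text
time_s: 2.23
eef_pos: [0.6298, 0.2212, 0.0398]
tool_rot: [0.745, 0.667, 0.0, -0.0]
contact_force: [-0.1, 0.5, 1.1]
gripper_width: 0.0869
grip_force: 0.0
```

Call:
{"fn": "move_arm", "kwargs": {
  "targets": [
    [0, 0, 0, 0],
    [0, 0, 0, 0],
    [0, 0, 0, 0],
    [0, 0, 0, 0],
    [0, 0, 0, 0],
    [0, 0, 0, 0],
    [0, 0, 0, 0],
    [0, 0, 0, 0]
  ],
  "fingers": -1,
  "force": 30
}}

```text
time_s: 2.9
eef_pos: [0.6293, 0.2199, 0.039]
tool_rot: [0.745, 0.667, -0.001, -0.001]
contact_force: [-2.6, 0.2, 2.2]
gripper_width: 0.0474
grip_force: 30.0
```

Run:
```python
from h import *
goto(.628,.219,.16,0)
```

```text
t 2.9 pos [0.6293 0.2199 0.039 ] head -0.1112 F [-2.6  0.2  2.2] w 0.0474
shift [-0.0011 -0.0014 -0.121 ] spin -0.1112
```

Call:
{"fn": "move_arm", "kwargs": {
  "targets": [
    [0, 0, -0.02, 0],
    [0, 0, -0.05, 0],
    [0, 0, -0.085, 0],
    [0, 0, -0.115, 0],
    [0, 0, -0.13, 0],
    [0, 0, -0.13, -0.05],
    [0, 0, -0.13, -0.111],
    [0, 0, -0.13, -0.111],
    [0, 0, -0.13, -0.111]
  ]
}}

```text
time_s: 3.65
eef_pos: [0.6293, 0.2197, 0.1676]
tool_rot: [0.708, 0.707, -0.001, -0.001]
contact_force: [0.3, -0.0, -3.6]
gripper_width: 0.0473
grip_force: 30.0
```

Run:
```python
from h import *
g=dict(np.load('pics/top0.npz'))
# edges along comb row at two rows, z .057
a=cv2.cvtColor(g['color'],cv2.COLOR_RGB2GRAY)
for v in (248,254,260): print(v,a[v,322:402].tolist())
for u in (329.5,391.5,395): print(u,onz(g,u,254,.057))
print([round(onz(g,u,254,.057)[1],4) for u in (350,370)])
goto(.5355,-.13,.17,0)
```

```text
248 [54, 55, 56, 55, 54, 54, 55, 98, 147, 156, 156, 142, 81, 62, 71, 122, 152, 157, 158, 158, 157, 158, 110, 94, 93, 111, 150, 156, 156, 122, 64, 46, 48, 68, 66, 100, 151, 158, 158, 157, 158, 158, 106, 93, 93, 77, 148, 157, 156, 156, 71, 45, 44, 45, 46, 62, 71, 56, 152, 158, 158, 157, 158, 158, 157, 96, 93, 92, 79, 156, 156, 155, 136, 83, 83, 84, 85, 85, 85, 85]
254 [55, 54, 54, 54, 55, 53, 54, 76, 146, 157, 156, 142, 86, 64, 70, 122, 153, 157, 157, 158, 158, 157, 110, 93, 93, 112, 151, 157, 156, 127, 68, 48, 47, 51, 48, 95, 151, 157, 158, 157, 158, 158, 157, 106, 93, 76, 149, 158, 157, 157, 71, 45, 46, 45, 45, 61, 49, 48, 126, 156, 157, 157, 158, 158, 158, 94, 92, 93, 63, 157, 157, 157, 155, 84, 84, 84, 84, 84, 85, 88]
260 [53, 55, 54, 54, 53, 53, 54, 75, 144, 156, 155, 141, 86, 58, 72, 123, 153, 157, 157, 157, 158, 109, 93, 94, 93, 111, 149, 156, 156, 133, 70, 50, 51, 73, 81, 103, 151, 157, 157, 158, 157, 158, 157, 105, 93, 76, 148, 156, 155, 156, 68, 45, 49, 52, 51, 61, 90, 57, 129, 156, 157, 157, 157, 157, 158, 95, 92, 93, 65, 156, 156, 156, 154, 86, 93, 91, 90, 90, 91, 90]
329.5 [ 0.53537706 -0.03018704  0.057     ]
391.5 [ 0.53415308 -0.15360121  0.057     ]
395 [ 0.53408085 -0.16060608  0.057     ]
[np.float64(-0.0709), np.float64(-0.1107)]
t 3.65 pos [0.6293 0.2197 0.1676] head -0.0016 F [ 0.3 -0.  -3.6] w 0.0473
shift [-0.3499 -0.0933 -0.002 ] spin -0.0016
```

The comb spans y from −0.160 to −0.030, so it is shifted about +5 mm. The wide slot's +y wall is at about y −0.1145 and the middle slot's at about −0.0738. I'll carry the thick plate over the wide slot's mouth.

Call:
{"fn": "move_arm", "kwargs": {
  "targets": [
    [-0.02, -0.005, 0, 0],
    [-0.055, -0.015, 0, 0],
    [-0.09, -0.024, 0, 0],
    [-0.125, -0.034, 0, 0],
    [-0.16, -0.043, 0, 0],
    [-0.195, -0.052, 0, 0],
    [-0.23, -0.062, 0, 0],
    [-0.265, -0.071, 0, 0],
    [-0.3, -0.081, 0, 0.004],
    [-0.33, -0.089, 0, 0.008],
    [-0.349, -0.094, 0, 0.008],
    [-0.349, -0.094, 0, 0.008]
  ]
}}

```text
time_s: 4.65
eef_pos: [0.5354, -0.1335, 0.1684]
tool_rot: [0.712, 0.702, -0.001, 0.001]
contact_force: [0.1, 0.7, -4.3]
gripper_width: 0.0473
grip_force: 30.0
```

Call:
{"fn": "move_arm", "kwargs": {
  "targets": [
    [0, 0, 0.015, 0],
    [0, 0, 0.035, 0],
    [0, 0, 0.045, 0],
    [0, 0, 0.045, 0],
    [0, 0, 0.045, 0]
  ]
}}

```text
time_s: 5.07
eef_pos: [0.5358, -0.1283, 0.1232]
tool_rot: [0.71, 0.704, -0.0, -0.001]
contact_force: [0.4, 0.1, -4.1]
gripper_width: 0.0474
grip_force: 30.0
```

Run:
```python
from h import *
goto(.5355,-.129,.083,-.01)
im=get('wrist','w2.png')
for p in ((.5355,-.1145,.057),(.5355,-.129,.09),(.5355,-.0738,.057)): print(proj(im,p))
```

```text
t 5.0667 pos [ 0.5358 -0.1283  0.1232] head -0.0079 F [ 0.4  0.1 -4.1] w 0.0474
shift [-0.0008 -0.0002  0.0402] spin 0.0021
[318.30773977 225.08710343]
[318.19928151 257.01414463]
[317.89324004 171.58640453]
```

View pics/w2.png

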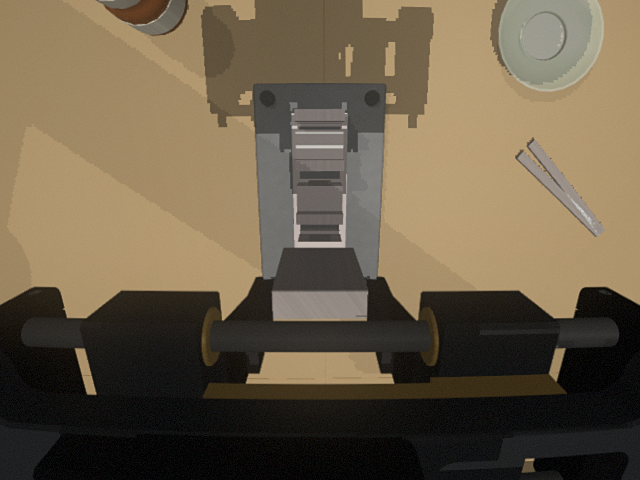

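The wrist view shows the comb centred at column 319 and the plate at 320. The wide slot's +y tooth is at rows 213–225, as predicted. I'll check the plate's tilt from its edges at rows 248 and 291.

Run:
```python
from h import *
im=dict(np.load('pics/w2.npz')); g=cv2.cvtColor(im['color'],cv2.COLOR_RGB2GRAY).astype(int)
for c in (290,320,350): print(g[240:256,c].tolist(),g[284:298,c].tolist())
for v,z in((248,.090),(291,.160),(319,.160)): print(v,onz(im,320,v,z))
```

```text
[111, 114, 109, 112, 111, 112, 111, 95, 59, 60, 61, 63, 56, 59, 59, 59] [56, 56, 56, 59, 57, 61, 79, 111, 140, 143, 140, 140, 139, 138]
[59, 98, 194, 192, 188, 188, 191, 150, 62, 52, 56, 57, 59, 58, 60, 57] [61, 58, 56, 58, 58, 59, 79, 111, 138, 139, 142, 141, 139, 137]
[116, 112, 111, 114, 113, 116, 113, 98, 58, 58, 62, 57, 62, 59, 61, 57] [54, 53, 57, 57, 55, 58, 80, 109, 135, 136, 135, 135, 134, 137]
248 [ 0.53678336 -0.12247516  0.09      ]
291 [ 0.53684697 -0.12220163  0.16      ]
319 [ 0.53675192 -0.13763698  0.16      ]
```

Call:
{"fn": "move_arm", "kwargs": {
  "targets": [
    [-0.001, 0, 0.01, 0],
    [-0.001, 0, 0.02, 0],
    [-0.001, 0, 0.03, 0],
    [-0.001, 0, 0.036, 0],
    [-0.001, 0, 0.039, 0],
    [-0.001, 0, 0.039, 0],
    [-0.001, 0, 0.039, 0]
  ]
}}

```text
time_s: 5.7
eef_pos: [0.5362, -0.1301, 0.0847]
tool_rot: [0.71, 0.704, -0.0, -0.0]
contact_force: [-0.1, 0.2, -4.2]
gripper_width: 0.0477
grip_force: 30.0
```

Call:
{"fn": "move_arm", "kwargs": {
  "targets": [
    [0.002, 0, 0.002, 0],
    [0.004, 0, 0.002, 0],
    [0.006, 0, 0.002, 0],
    [0.007, 0, 0.002, 0],
    [0.0075, 0, 0.002, 0],
    [0.008, 0, 0.002, 0],
    [0.0085, 0, 0.002, 0],
    [0.0085, 0, 0.002, 0]
  ]
}}

```text
time_s: 6.37
eef_pos: [0.5363, -0.1214, 0.083]
tool_rot: [0.71, 0.704, 0.0, 0.0]
contact_force: [0.2, -0.3, -3.4]
gripper_width: 0.0475
grip_force: 30.0
```

Call:
{"fn": "move_arm", "kwargs": {
  "targets": [
    [0.0004, 0, 0, 0],
    [0.0008, 0, 0, 0],
    [0.0012, 0, 0, 0],
    [0.0012, 0, 0, 0]
  ]
}}

```text
time_s: 6.7
eef_pos: [0.5363, -0.1205, 0.083]
tool_rot: [0.71, 0.704, -0.0, 0.0]
contact_force: [-0.0, -0.5, -3.8]
gripper_width: 0.0474
grip_force: 30.0
```

Call:
{"fn": "move_arm", "kwargs": {
  "targets": [
    [0.0004, 0, 0, 0],
    [0.0008, 0, 0, 0],
    [0.0012, 0, 0, 0],
    [0.0012, 0, 0, 0]
  ]
}}

```text
time_s: 7.03
eef_pos: [0.5364, -0.1196, 0.0831]
tool_rot: [0.71, 0.704, -0.0, 0.0]
contact_force: [-0.3, -2.2, -3.4]
gripper_width: 0.0477
grip_force: 30.0
```

Call:
{"fn": "move_arm", "kwargs": {
  "targets": [
    [0.0004, 0, 0, 0],
    [0.0008, 0, 0, 0],
    [0.0008, 0, 0, 0]
  ]
}}

```text
time_s: 7.28
eef_pos: [0.5364, -0.1189, 0.0831]
tool_rot: [0.71, 0.704, -0.0, 0.0]
contact_force: [-1.4, -3.2, -2.7]
gripper_width: 0.0475
grip_force: 30.0
```

Call:
{"fn": "move_arm", "kwargs": {
  "targets": [
    [-0.0006, 0, 0, 0],
    [-0.0012, 0, 0, 0],
    [-0.0012, 0, 0.0015, 0],
    [-0.0012, 0, 0.003, 0],
    [-0.0012, 0, 0.0045, 0],
    [-0.0012, 0, 0.006, 0],
    [-0.0012, 0, 0.007, 0],
    [-0.0012, 0, 0.007, 0]
  ]
}}

```text
time_s: 7.95
eef_pos: [0.5366, -0.1196, 0.0757]
tool_rot: [0.71, 0.704, 0.0, 0.0]
contact_force: [1.2, -2.1, -4.4]
gripper_width: 0.0474
grip_force: 30.0
```

Call:
{"fn": "move_arm", "kwargs": {
  "targets": [
    [-0.0003, 0, 0.001, 0],
    [-0.0003, 0, 0.002, 0],
    [-0.0003, 0, 0.003, 0],
    [-0.0003, 0, 0.004, 0],
    [-0.0003, 0, 0.005, 0],
    [-0.0003, 0, 0.005, 0]
  ]
}}

```text
time_s: 8.45
eef_pos: [0.5364, -0.12, 0.0711]
tool_rot: [0.71, 0.704, -0.0, 0.0]
contact_force: [-0.9, -2.4, -0.5]
gripper_width: 0.0477
grip_force: 30.0
```

Call:
{"fn": "move_arm", "kwargs": {
  "targets": [
    [0, 0, 0.001, 0],
    [0, 0, 0.002, 0],
    [0, 0, 0.003, 0],
    [0, 0, 0.003, 0]
  ]
}}

```text
time_s: 8.78
eef_pos: [0.5367, -0.1201, 0.0682]
tool_rot: [0.71, 0.704, 0.0, 0.001]
contact_force: [-1.1, -3.6, 3.6]
gripper_width: 0.0474
grip_force: 30.0
```

Call:
{"fn": "move_arm", "kwargs": {
  "targets": [
    [0, 0, 0.001, 0],
    [0, 0, 0.002, 0],
    [0, 0, 0.003, 0],
    [0, 0, 0.003, 0]
  ]
}}

```text
time_s: 9.12
eef_pos: [0.5368, -0.1202, 0.0649]
tool_rot: [0.71, 0.704, 0.0, 0.001]
contact_force: [1.5, -3.7, 2.6]
gripper_width: 0.0471
grip_force: 30.0
```

Call:
{"fn": "move_arm", "kwargs": {
  "targets": [
    [0, 0, 0.001, 0],
    [0, 0, 0.002, 0],
    [0, 0, 0.003, 0],
    [0, 0, 0.004, 0],
    [0, 0, 0.005, 0],
    [0, 0, 0.006, 0],
    [0, 0, 0.007, 0],
    [0, 0, 0.007, 0]
  ]
}}

```text
time_s: 9.78
eef_pos: [0.5365, -0.1202, 0.0578]
tool_rot: [0.71, 0.704, -0.0, 0.0]
contact_force: [2.0, -5.4, 2.1]
gripper_width: 0.0476
grip_force: 30.0
```

Call:
{"fn": "move_arm", "kwargs": {
  "targets": [
    [-0.0003, 0, 0.001, 0],
    [-0.0003, 0, 0.002, 0],
    [-0.0003, 0, 0.003, 0],
    [-0.0003, 0, 0.004, 0],
    [-0.0003, 0, 0.004, 0]
  ]
}}

```text
time_s: 10.2
eef_pos: [0.5363, -0.1203, 0.0537]
tool_rot: [0.71, 0.704, -0.0, 0.0]
contact_force: [-0.1, -5.1, 1.4]
gripper_width: 0.0475
grip_force: 30.0
```

Call:
{"fn": "move_arm", "kwargs": {
  "targets": [
    [0, 0, 0.0007, 0],
    [0, 0, 0.0014, 0],
    [0, 0, 0.002, 0],
    [0, 0, 0.002, 0]
  ]
}}

```text
time_s: 10.53
eef_pos: [0.5363, -0.1203, 0.0527]
tool_rot: [0.71, 0.704, -0.0, 0.0]
contact_force: [-0.8, -5.4, 9.4]
gripper_width: 0.0477
grip_force: 30.0
```

Call:
{"fn": "move_arm", "kwargs": {
  "targets": [
    [0, 0, 0.0004, 0],
    [0, 0, 0.0008, 0],
    [0, 0, 0.0008, 0]
  ]
}}

```text
time_s: 10.78
eef_pos: [0.5363, -0.1203, 0.0526]
tool_rot: [0.71, 0.704, -0.0, 0.0]
contact_force: [-2.4, -4.4, 15.0]
gripper_width: 0.0472
grip_force: 30.1
```

Firm stop at the expected home height (TCP 0.0526). I'll release and raise.

Call:
{"fn": "move_arm", "kwargs": {
  "targets": [
    [0, 0, -0.0005, 0],
    [0, 0, -0.001, 0],
    [0, 0, -0.001, 0],
    [0, 0, -0.001, 0],
    [0, 0, -0.001, 0],
    [0, 0, -0.001, 0],
    [0, 0, -0.001, 0]
  ],
  "fingers": 1
}}

```text
time_s: 11.37
eef_pos: [0.536, -0.1198, 0.0518]
tool_rot: [0.71, 0.704, -0.0, -0.001]
contact_force: [-0.7, 0.1, -0.1]
gripper_width: 0.0841
grip_force: 0.0
```

Call:
{"fn": "move_arm", "kwargs": {
  "targets": [
    [0, 0, -0.02, 0],
    [0, 0, -0.05, 0],
    [0, 0, -0.085, 0],
    [0, 0, -0.11, 0],
    [0, 0, -0.11, 0],
    [0, 0, -0.11, 0]
  ]
}}

```text
time_s: 11.87
eef_pos: [0.5372, -0.1205, 0.1637]
tool_rot: [0.71, 0.704, 0.001, 0.002]
contact_force: [-0.1, -0.3, -0.2]
gripper_width: 0.087
grip_force: 0.0
```

Run:
```python
from h import *
goto(.4805,.1651,.16,-.061)
im=get('wrist','w3.png'); g=get('top','top3.png')
a=g['color'][225:290,310:418]; a=cv2.resize(a,None,fx=5,fy=5,interpolation=cv2.INTER_CUBIC)
o=np.zeros((600,800,3),np.uint8); o[:325,:540]=a; b=cv2.resize(im['color'][90:300,220:420],None,fx=1.3,fy=1.3); o[325:325+b.shape[0],:b.shape[1]]=b
cv2.imwrite('pics/c3.png',o[:,:,::-1])
for z,y in((.09,-.114),(.09,-.13)): print(proj(im,[.5355,y,z]),proj(g,[.5355,y,z]))
```

```text
t 11.8667 pos [ 0.5372 -0.1205  0.1637] head -0.008 F [-0.1 -0.3 -0.2] w 0.087
shift [ 0.2851 -0.059   0.0031] spin 0.053
[316.09138763 231.5531702 ] [373.18968153 252.11821649]
[316.28032764 250.62201125] [381.43072774 252.03576593]
```

View pics/c3.png

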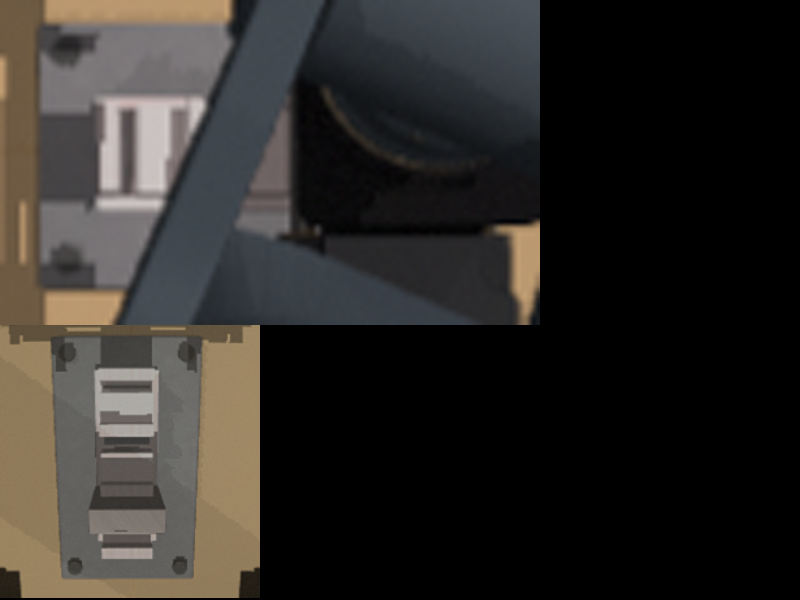

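The thick plate's top lies at rows 232–250, and a home plate (z = 0.090) should lie at 231.5–250.6. So it stands upright and home. On to the mid plate.

Call:
{"fn": "move_arm", "kwargs": {
  "targets": [
    [0.03, -0.006, 0, 0],
    [0.065, -0.013, 0, 0],
    [0.1, -0.021, 0, 0.01],
    [0.135, -0.028, 0, 0.02],
    [0.17, -0.035, 0, 0.03],
    [0.205, -0.042, 0, 0.04],
    [0.24, -0.05, 0, 0.05],
    [0.268, -0.055, 0, 0.053],
    [0.285, -0.059, 0, 0.053],
    [0.285, -0.059, 0, 0.053],
    [0.285, -0.059, 0, 0.053]
  ]
}}

```text
time_s: 12.88
eef_pos: [0.4781, 0.1659, 0.1606]
tool_rot: [0.727, 0.686, -0.002, -0.001]
contact_force: [-0.4, 0.0, -0.1]
gripper_width: 0.0869
grip_force: 0.0
```

Run:
```python
from h import *
goto(.4805,.1651,.038,-.061)
im=get('wrist','w4.png'); c=proj(im,[.4805,.1651,.076]); print(c)
x0,y0=(c-[60,40]).astype(int); a=im['color'][y0:y0+80,x0:x0+120]
hs=cv2.cvtColor(a,cv2.COLOR_RGB2HSV).astype(int)
m=((hs[:,:,1]<60)&(hs[:,:,2]>105)).astype(np.uint8)
k=max(cv2.findContours(m,0,2)[0],key=cv2.contourArea); r=cv2.minAreaRect(k); B=cv2.boxPoints(r)+[x0,y0]
P=np.array([onz(im,*p,.076) for p in B]); print(r,P.mean(0),[(np.linalg.norm(P[i]-P[i-1]).round(4),np.arctan2(*(P[i]-P[i-1])[1::-1]).round(3)) for i in range(4)])
```

```text
t 12.8833 pos [0.4781 0.1659 0.1606] head -0.0585 F [-0.4  0.  -0.1] w 0.0869
shift [-0.0005  0.0029  0.1225] spin 0.0025
[322.00894481 236.41078921]
((60.418617248535156, 39.511314392089844), (57.114280700683594, 11.806499481201172), 1.5481576919555664) [0.48089299 0.16583363 0.076     ] [(np.float64(0.0478), np.float64(3.057)), (np.float64(0.0102), np.float64(1.466)), (np.float64(0.0473), np.float64(-0.084)), (np.float64(0.0102), np.float64(-1.628))]
```

Call:
{"fn": "move_arm", "kwargs": {
  "targets": [
    [0, 0.003, 0.03, 0.012],
    [0, 0.003, 0.06, 0.012],
    [0, 0.003, 0.09, 0.012],
    [0, 0.003, 0.112, 0.012],
    [0, 0.003, 0.121, 0.012],
    [0, 0.003, 0.121, 0.012],
    [0, 0.003, 0.121, 0.012]
  ]
}}

```text
time_s: 13.52
eef_pos: [0.4829, 0.1643, 0.041]
tool_rot: [0.733, 0.68, -0.0, -0.0]
contact_force: [-0.2, -0.1, 0.7]
gripper_width: 0.0871
grip_force: 0.0
```

Call:
{"fn": "move_arm", "kwargs": {
  "targets": [
    [0, 0, 0, 0],
    [0, 0, 0, 0],
    [0, 0, 0, 0],
    [0, 0, 0, 0],
    [0, 0, 0, 0],
    [0, 0, 0, 0],
    [0, 0, 0, 0],
    [0, 0, 0, 0]
  ],
  "fingers": -1,
  "force": 30
}}

```text
time_s: 14.18
eef_pos: [0.4818, 0.1652, 0.0413]
tool_rot: [0.732, 0.681, -0.001, -0.0]
contact_force: [-1.8, 0.2, 2.9]
gripper_width: 0.0472
grip_force: 30.0
```

Call:
{"fn": "move_arm", "kwargs": {
  "targets": [
    [0, 0, -0.02, 0],
    [0, 0, -0.05, 0],
    [0, 0, -0.085, 0],
    [0, 0, -0.115, 0],
    [0, 0, -0.13, 0],
    [0, 0, -0.13, -0.03],
    [0, 0, -0.13, -0.06],
    [0, 0, -0.13, -0.06]
  ]
}}

```text
time_s: 14.85
eef_pos: [0.4822, 0.1651, 0.1711]
tool_rot: [0.711, 0.703, -0.0, -0.0]
contact_force: [-1.0, -0.5, -3.6]
gripper_width: 0.0471
grip_force: 30.0
```

Run:
```python
from h import *
goto(.536,-.087,.168,-.008)
```

```text
t 14.85 pos [0.4822 0.1651 0.1711] head -0.0124 F [-1.  -0.5 -3.6] w 0.0471
shift [-0.2514  0.0569  0.0031] spin -0.0044
```

Call:
{"fn": "move_arm", "kwargs": {
  "targets": [
    [-0.03, 0.007, 0, 0],
    [-0.065, 0.015, 0, 0],
    [-0.1, 0.023, 0, 0],
    [-0.135, 0.031, 0, 0],
    [-0.17, 0.039, 0, 0],
    [-0.205, 0.047, 0, 0],
    [-0.235, 0.053, 0, -0.004],
    [-0.251, 0.057, 0, -0.004],
    [-0.251, 0.057, 0, -0.004],
    [-0.251, 0.057, 0.02, -0.004],
    [-0.251, 0.057, 0.04, -0.004],
    [-0.251, 0.057, 0.046, -0.004]
  ]
}}

```text
time_s: 15.85
eef_pos: [0.5335, -0.0851, 0.1221]
tool_rot: [0.711, 0.704, -0.001, -0.003]
contact_force: [-1.4, 1.3, -3.9]
gripper_width: 0.0472
grip_force: 30.0
```

Call:
{"fn": "move_arm", "kwargs": {
  "targets": [
    [0, 0, 0, 0],
    [0, 0, 0, 0]
  ]
}}

```text
time_s: 16.02
eef_pos: [0.536, -0.0859, 0.1249]
tool_rot: [0.71, 0.704, -0.0, -0.001]
contact_force: [0.5, -0.9, -2.7]
gripper_width: 0.0471
grip_force: 30.0
```

Run:
```python
from h import *
goto(.536,-.087,.085,-.008)
im=get('wrist','w5.png'); g=cv2.cvtColor(im['color'],cv2.COLOR_RGB2GRAY).astype(int)
b=observe()['eef_pos'][2]-.0353
for z,y in((b,-.0815),(b+.07,-.0815),(.057,-.0738)): print(proj(im,[.536,y,z]))
for c in (290,320,350): print(g[236:256,c].tolist(),g[282:300,c].tolist())
print([ (v,onz(im,320,v,b)[1].round(4)) for v in (240,250)],[ (v,onz(im,320,v,b+.07)[1].round(4)) for v in (285,295)])
```

```text
t 16.0167 pos [ 0.536  -0.0859  0.1249] head -0.0086 F [ 0.5 -0.9 -2.7] w 0.0471
shift [-0.0011  0.0001  0.0399] spin -0.0006
[318.59093191 249.35735735]
[318.01218576 293.01262051]
[318.68693956 226.67869293]
[116, 113, 113, 111, 113, 114, 113, 114, 111, 112, 113, 110, 59, 60, 63, 61, 60, 59, 59, 60] [55, 59, 59, 58, 57, 56, 54, 58, 85, 116, 142, 139, 139, 136, 139, 133, 135, 139]
[65, 114, 193, 193, 185, 103, 95, 99, 101, 101, 99, 97, 61, 59, 60, 59, 58, 60, 59, 61] [59, 60, 53, 58, 57, 56, 55, 58, 85, 117, 138, 139, 136, 137, 139, 142, 139, 143]
[117, 119, 116, 115, 115, 118, 117, 114, 115, 117, 115, 111, 62, 54, 57, 55, 61, 58, 61, 59] [57, 60, 56, 58, 59, 56, 57, 63, 87, 117, 138, 133, 134, 134, 135, 136, 137, 141]
[(240, np.float64(-0.0748)), (250, np.float64(-0.082))] [(285, np.float64(-0.0772)), (295, np.float64(-0.0826))]
```

View pics/w5.png

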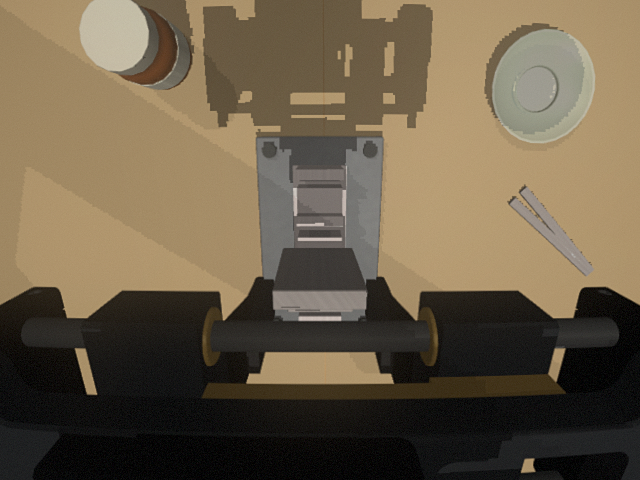

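The wrist view shows the mid plate upright, with its +y face at y −0.0805. The middle slot's +y tooth is just ahead of it, at about rows 215–227, as predicted. I'll lower it into the mouth and feel for the wall.

Call:
{"fn": "move_arm", "kwargs": {
  "targets": [
    [-0.001, 0, 0.01, 0],
    [-0.001, 0, 0.02, 0],
    [-0.001, 0, 0.03, 0],
    [-0.001, 0, 0.037, 0],
    [-0.001, 0, 0.04, 0],
    [-0.001, 0, 0.04, 0],
    [0.001, 0, 0.04, 0],
    [0.003, 0, 0.04, 0],
    [0.004, 0, 0.04, 0],
    [0.005, 0, 0.04, 0],
    [0.0055, 0, 0.04, 0],
    [0.0055, 0, 0.04, 0]
  ]
}}

```text
time_s: 17.07
eef_pos: [0.5365, -0.0809, 0.0854]
tool_rot: [0.71, 0.704, 0.0, 0.0]
contact_force: [-0.5, 0.2, -3.1]
gripper_width: 0.0474
grip_force: 30.0
```

Call:
{"fn": "move_arm", "kwargs": {
  "targets": [
    [0.0004, 0, 0, 0],
    [0.0008, 0, 0, 0],
    [0.0012, 0, 0, 0],
    [0.0012, 0, 0, 0]
  ]
}}

```text
time_s: 17.4
eef_pos: [0.5363, -0.0798, 0.0851]
tool_rot: [0.71, 0.704, -0.0, -0.0]
contact_force: [0.5, -0.4, -2.2]
gripper_width: 0.0472
grip_force: 30.0
```

Call:
{"fn": "move_arm", "kwargs": {
  "targets": [
    [0.0004, 0, 0, 0],
    [0.0008, 0, 0, 0],
    [0.0012, 0, 0, 0],
    [0.0012, 0, 0, 0]
  ]
}}

```text
time_s: 17.73
eef_pos: [0.5364, -0.0787, 0.0852]
tool_rot: [0.71, 0.704, -0.0, 0.0]
contact_force: [-0.6, 0.9, -3.1]
gripper_width: 0.0468
grip_force: 30.0
```

Call:
{"fn": "move_arm", "kwargs": {
  "targets": [
    [0.0003, 0, 0, 0],
    [0.0006, 0, 0, 0],
    [0.0009, 0, 0, 0],
    [0.0009, 0, 0, 0]
  ]
}}

```text
time_s: 18.07
eef_pos: [0.5364, -0.0779, 0.0852]
tool_rot: [0.71, 0.704, -0.0, 0.0]
contact_force: [-0.8, -0.7, -1.9]
gripper_width: 0.0471
grip_force: 30.0
```

Call:
{"fn": "move_arm", "kwargs": {
  "targets": [
    [0.0003, 0, 0, 0],
    [0.0006, 0, 0, 0],
    [0.0009, 0, 0, 0],
    [0.0009, 0, 0, 0]
  ]
}}

```text
time_s: 18.4
eef_pos: [0.5365, -0.077, 0.0852]
tool_rot: [0.71, 0.704, -0.0, 0.0]
contact_force: [-0.1, -1.6, -1.4]
gripper_width: 0.0473
grip_force: 30.0
```

Call:
{"fn": "move_arm", "kwargs": {
  "targets": [
    [0.0003, 0, 0, 0],
    [0.0006, 0, 0, 0],
    [0.0006, 0, 0, 0]
  ]
}}

```text
time_s: 18.65
eef_pos: [0.5365, -0.0764, 0.0852]
tool_rot: [0.71, 0.704, -0.0, 0.0]
contact_force: [-0.5, -1.7, -2.7]
gripper_width: 0.0471
grip_force: 30.0
```

Call:
{"fn": "move_arm", "kwargs": {
  "targets": [
    [-0.0004, 0, 0, 0],
    [-0.0008, 0, 0, 0],
    [-0.0008, 0, 0.0015, 0],
    [-0.0008, 0, 0.003, 0],
    [-0.0008, 0, 0.0045, 0],
    [-0.0008, 0, 0.006, 0],
    [-0.0008, 0, 0.006, 0]
  ]
}}

```text
time_s: 19.23
eef_pos: [0.5364, -0.0771, 0.0788]
tool_rot: [0.71, 0.704, -0.0, -0.0]
contact_force: [0.6, -2.7, -3.0]
gripper_width: 0.047
grip_force: 30.0
```

Call:
{"fn": "move_arm", "kwargs": {
  "targets": [
    [-0.0003, 0, 0.001, 0],
    [-0.0006, 0, 0.002, 0],
    [-0.0006, 0, 0.003, 0],
    [-0.0006, 0, 0.004, 0],
    [-0.0006, 0, 0.004, 0]
  ]
}}

```text
time_s: 19.65
eef_pos: [0.5364, -0.0777, 0.0751]
tool_rot: [0.71, 0.704, -0.0, 0.0]
contact_force: [0.6, -1.3, -2.7]
gripper_width: 0.0474
grip_force: 30.0
```

Call:
{"fn": "move_arm", "kwargs": {
  "targets": [
    [-0.0003, 0, 0.001, 0],
    [-0.0005, 0, 0.002, 0],
    [-0.0005, 0, 0.003, 0],
    [-0.0005, 0, 0.004, 0],
    [-0.0005, 0, 0.004, 0]
  ]
}}

```text
time_s: 20.07
eef_pos: [0.5369, -0.0785, 0.0714]
tool_rot: [0.71, 0.704, 0.0, 0.001]
contact_force: [-0.6, -2.5, 3.8]
gripper_width: 0.047
grip_force: 30.0
```

Leaf resistance, as with the first plate. I'll carry on gently.

Call:
{"fn": "move_arm", "kwargs": {
  "targets": [
    [0, 0, 0.001, 0],
    [0, 0, 0.002, 0],
    [0, 0, 0.003, 0],
    [0, 0, 0.003, 0]
  ]
}}

```text
time_s: 20.4
eef_pos: [0.537, -0.0785, 0.0682]
tool_rot: [0.71, 0.704, 0.0, 0.001]
contact_force: [1.2, -3.4, 3.8]
gripper_width: 0.0473
grip_force: 30.0
```

Call:
{"fn": "move_arm", "kwargs": {
  "targets": [
    [0, 0, 0.001, 0],
    [0, 0, 0.002, 0],
    [0, 0, 0.003, 0],
    [0, 0, 0.003, 0]
  ]
}}

```text
time_s: 20.73
eef_pos: [0.5367, -0.0784, 0.0649]
tool_rot: [0.71, 0.704, 0.0, 0.0]
contact_force: [1.2, -3.3, 1.4]
gripper_width: 0.0472
grip_force: 30.0
```

Call:
{"fn": "move_arm", "kwargs": {
  "targets": [
    [0, 0, 0.001, 0],
    [0, 0, 0.002, 0],
    [-0.0003, 0, 0.003, 0],
    [-0.0003, 0, 0.004, 0],
    [-0.0003, 0, 0.005, 0],
    [-0.0003, 0, 0.006, 0],
    [-0.0003, 0, 0.007, 0],
    [-0.0003, 0, 0.007, 0]
  ]
}}

```text
time_s: 21.4
eef_pos: [0.5362, -0.0785, 0.0579]
tool_rot: [0.71, 0.704, -0.0, -0.0]
contact_force: [0.3, -2.7, 2.5]
gripper_width: 0.047
grip_force: 30.0
```

Call:
{"fn": "move_arm", "kwargs": {
  "targets": [
    [0, 0, 0.0007, 0],
    [0, 0, 0.0014, 0],
    [0, 0, 0.002, 0],
    [0, 0, 0.002, 0]
  ]
}}

```text
time_s: 21.73
eef_pos: [0.5362, -0.0785, 0.056]
tool_rot: [0.71, 0.704, -0.0, -0.0]
contact_force: [0.2, -4.1, 3.4]
gripper_width: 0.0469
grip_force: 30.0
```

Call:
{"fn": "move_arm", "kwargs": {
  "targets": [
    [0, 0, 0.0007, 0],
    [0, 0, 0.0014, 0],
    [0, 0, 0.0014, 0]
  ]
}}

```text
time_s: 21.98
eef_pos: [0.5363, -0.0786, 0.055]
tool_rot: [0.71, 0.704, -0.0, -0.0]
contact_force: [-0.9, -3.0, 6.2]
gripper_width: 0.0474
grip_force: 30.0
```

Call:
{"fn": "move_arm", "kwargs": {
  "targets": [
    [0, 0, 0.0006, 0],
    [0, 0, 0.0012, 0],
    [0, 0, 0.0012, 0]
  ]
}}

```text
time_s: 22.23
eef_pos: [0.5363, -0.0786, 0.0549]
tool_rot: [0.71, 0.704, -0.0, 0.0]
contact_force: [-3.5, -3.0, 14.2]
gripper_width: 0.0471
grip_force: 30.1
```

It has stopped at 0.0549, where home is about 0.0553. I'll release, raise and check.

Call:
{"fn": "move_arm", "kwargs": {
  "targets": [
    [0, 0, -0.0005, 0],
    [0, 0, -0.001, 0],
    [0, 0, -0.001, 0],
    [0, 0, -0.001, 0],
    [0, 0, -0.001, 0],
    [0, 0, -0.001, 0],
    [0, 0, -0.001, 0]
  ],
  "fingers": 1
}}

```text
time_s: 22.82
eef_pos: [0.5361, -0.0782, 0.0542]
tool_rot: [0.71, 0.704, -0.0, -0.0]
contact_force: [-0.0, -0.5, 0.1]
gripper_width: 0.0836
grip_force: 0.0
```

Call:
{"fn": "move_arm", "kwargs": {
  "targets": [
    [0, 0, -0.02, 0],
    [0, 0, -0.05, 0],
    [0, 0, -0.085, 0],
    [0, 0, -0.11, 0],
    [0, 0, -0.12, 0],
    [-0.03, 0, -0.12, 0],
    [-0.05, 0, -0.12, 0],
    [-0.06, 0, -0.12, 0],
    [-0.06, 0, -0.12, 0],
    [-0.06, 0, -0.12, 0]
  ]
}}

```text
time_s: 23.65
eef_pos: [0.5351, -0.1381, 0.1736]
tool_rot: [0.711, 0.703, -0.0, -0.001]
contact_force: [0.1, 0.0, 0.2]
gripper_width: 0.0871
grip_force: 0.0
```

Run:
```python
from h import *
goto(.536,-.087,.085,-.008)
im=get('wrist','w6.png')
for y in(-.114,-.130,-.0735,-.0845): print(y,proj(im,[.512,y,.09]),proj(im,[.560,y,.09]))
```

```text
t 23.65 pos [ 0.5351 -0.1381  0.1736] head -0.0105 F [0.1 0.  0.2] w 0.0871
shift [0.0509 0.0006 0.0887] spin -0.0025
-0.114 [290.18681472 207.89072888] [349.36024856 207.3791097 ]
-0.13 [290.82044357 227.01257613] [349.07683576 226.52278919]
-0.0735 [288.55087334 156.85052591] [350.05951442 156.27953265]
-0.0845 [288.99899806 171.08745742] [349.87294074 170.5331594 ]
```

View pics/w6.png

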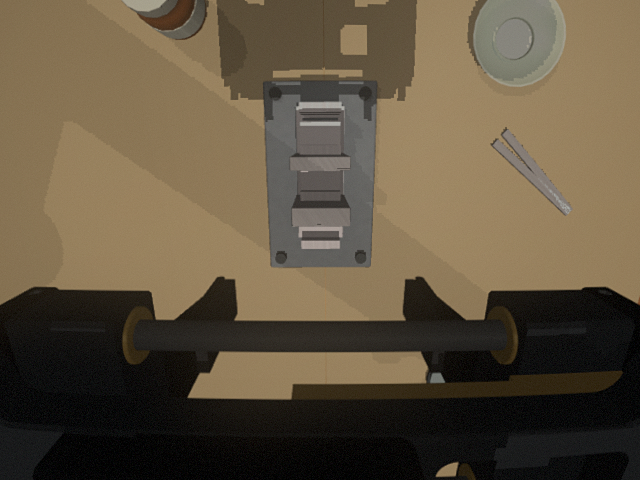

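Both plate tops lie where home plates should: the thick one at rows 207–226, columns 292–350, and the mid one at rows 156–170, columns 290–350. The gripper is clear, so I'm handing in.

```bash
python3 -c "
from cell import order
print(order.hand_in())"
```

```text
the job is handed in; nothing more can be done
None
```

Both plates are pressed home upright and released, the 16 mm one in the widest slot and the 11 mm one in the middle slot; the narrow slot is empty, and the job was handed in at about 24 s (no verdict was returned).

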